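Draw back the sprung bar with the fork to free the bottle opener

TASK

Two hangers on the worktop each hold a steel pendant on a spring-loaded bar. With the two-pronged wooden fork, straddle the bar that carries the wide bottle opener and push its round collar back against the spring until the opener drops off onto the hanger's base. Let the bar spring home, stand the fork upright on the open worktop clear of that hanger and let go of it; do not touch the bar with the gripper, and leave the other hanger's pendant hanging.

Things in the scene. Friction and masses are not known exactly. Their poses are not given: they have to be found in the camera images.
- wooden_fork: Loose pale wooden fork, 90 g, standing on its two prongs. Origin: centre of its underside; z up. Prongs 60 mm high, 24 mm thick (x), at y = 16 to 28 mm on both sides (32 mm gap). Yoke 56 (y) x 24 mm, z = 60 to 76 mm. Handle to grip 26 x 26 mm, z = 76 to 136 mm. Pushes with either broad face (+x or -x); alike when turned half round.
- opener_bar: Level steel spring bar, 8 mm thick, holding the opener. Origin: on its axis, 80 mm up, front of its round collar (54 mm wide, y = 0 to 7 mm). +y: the way to push the collar; z up. Room for the fork: y = -50 to 0 mm. Slides 32 mm at most along +y; the opener comes off at 19 to 22 mm. Springs back when let go; 1.5 N to start, 4 N at the end.
- opener_hanger: Hanger of the opener bar, fixed. Origin: centre of its underside on the worktop, axes as the bar's. Wooden base 76 (x) x 182 (y) x 12 mm. Two upright lugs 24 mm wide, tops at z = 95 mm, y = -85 to -73 and -57 to -49 mm, the opener between them; spring housing 34 mm wide, 97 mm high, from y = 41 to 87 mm. The bar's collar face is at y = 1 mm.
- bottle_opener: Loose flat steel bottle opener, the wider pendant: 64 mm wide (x), 58 high, 9 thick, with a round eye and an upright slot on each side. Hangs by its eye on the opener bar between the two lugs. Origin: middle of its lower edge, 33 mm above the worktop; freed, it drops 21 mm onto the base and stays standing between the lugs.
- slim_key: The other pendant, to be left hanging: slim flat steel key, 30 mm wide (x), 58 high, 9 thick, with a round eye, on the bar of the second hanger, which is like the first in every way. Origin: middle of its lower edge, 33 mm above the worktop. Its bar runs along its y; the second hanger's middle is 65 mm from it along +y.

How it is judged:
On the way:
1. the fork pushes the opener's bar back at least 15 mm (distance of opener_bar from where it was at the start of the episode above 0.015 m and contact force between wooden_fork and opener_bar above 0.5 N), for 0.1 s.
At the end, for the whole second after the job is handed in: The opener stands on its hanger's base between the lugs, lower edge at least 58 mm below the bar's axis; the bar is home within 5 mm; the slim key still hangs, over 27 mm up; the fork stands at rest on the worktop within 10 degrees of upright, not touching the hanger (distance of opener_bar from where it was at the start of the episode below 0.005 m and z of bottle_opener in the frame of opener_bar below -0.058 m and y of bottle_opener in the frame of opener_bar between -0.085 and -0.045 m and linear speed of each of bottle_opener, wooden_fork below 0.02 m/s and height (world z) of slim_key above 0.027 m and height (world z) of wooden_fork below 0.007 m and angle between wooden_fork's own z axis and vertical below 0.17 rad and contact force between wooden_fork and opener_bar below 0.1 N and contact force between wooden_fork and opener_hanger below 0.1 N).
It fails at once if the gripper touches the opener's bar (contact force between the fingers and opener_bar above 0.5 N).
It fails at once if the slim key is knocked off or dropped (height (world z) of slim_key below 0.024 m).
It also fails if it takes over 51 s, if anything falls off the work surface, if the arm or the gripper's body presses on something with over 40 N, if the wrist force passes 120 N, or if a joint passes its speed limit or range.

ROBOT

A 6-joint arm with a two-finger parallel gripper is mounted at the origin on a cart in front of the work surface, level with it; the furniture and walls round the work are solid. World frame = base frame: x ahead of the robot, y to its left, z up, the work surface at z = 0. Lengths are in m, angles in rad, forces in N, time in s.
With the tool pointing down it reaches from about 0.35 to 0.775 m from the base axis. Payload 5.5 kg.
Tool frame: the origin (TCP) lies between the finger pads; the fingertips stand 8 mm ahead of it and the grasp point (between the pads) lies 11 mm behind it; z points along the fingers, y is the line along which they close (so a half turn about z gives the same grasp; the last joint's range is limited). The gripper opens to 85 mm and grips with 20 to 120 N. Pads are 22 mm wide; open, the fingers measure 114 mm over their backs; the gripper's body (76 mm by 85 mm) begins 54 mm behind the grasp point. The pads swing forward as they close: fully open they stand 13 mm farther back than shut.
Start: joints at [-1.291, 0.313, 0.046, 1.304, 0, 1.431], TCP at [0.234, -0.525, 0.239] pointing down, gripper open.
Joint ranges: [-2.76, 2.76], [-0.86, 1.69], [-1.03, 1.26], [-2.2, 2.34], [-1.47, 1.5], [-3.14, 3.14]. Speed limits (rad/s): [2.57, 2.57, 3.14, 3.14, 3.14, 3.14].

INTERFACE

Orientations are given as a unit quaternion [w, x, y, z].
In Python, from workcell import status, vision, job gives the robot as it stands. The module is installed in compiled form; this text tells all that it offers.
- The arm moves only by the tool apply_moves, never from a script. Its argument "moves" is one flat list of numbers, 6 for each row, row after row: the shift along the world's x, y, z in units of 25 mm (1.0 is 25 mm), then the turn, a rotation vector about the world's x, y, z in rad. In form: [x, y, z, rx, ry, rz, x, y, z, rx, ry, rz, ...]. A call has 1 to 20 rows; each row is the pose to reach, as a shift and turn from the pose commanded when the call began; what a row does not reach only later rows make up. A row lasts 1/12 s, in which the tool goes at most 41.7 mm and 7.16 degrees, less where a joint would pass 70% of its speed; a pose out of reach is approached as far as the arm can. A call with a gripper value outside its range is refused whole. "claw" is the opening in per cent of the stroke, from 0 (shut) to 100 (fully open), set as the call begins (left out, the last holds). The fingers move at their own pace and stop on an object; "newtons" is the grip in N (left out, the last holds). Time passes only in rows, so rows that repeat a pose let the fingers close. It gives the time, the measured TCP pose, the force, the opening and the grip force at its end, in the units of the state.
- status.get_state(): the state, without advancing time (a new reading comes with each control period).
- vision.read_camera(name): name is "side" or "top"; returns a dict with "image" (420x560x3 uint8, blue, green, red), "camera_matrix" (3x3 intrinsics, pixels), "camera_from_world" (4x4, takes a point from world to camera coordinates). Camera axes: x right, y down, z forward; pixel columns grow to the right and rows downward; lengths in m; the calibration is good to about 2 mm. A picture is of the moment at which its call begins. There is no depth.
- job.hand_in(): hands the job in; it is judged then, once.
The state is a dict: "clock": time; "joint_pos": joint angles; "qvel": joint speeds; "tau": joint torques, N m; "tcp_pos": TCP position; "orientation": TCP orientation; "wrist_force": force on the tool from outside, world axes, zero at the start; "ft_torque": the same for the moment, N m; "finger_gap": finger opening in m; "grip_force": force on a finger pad.
Only numpy, scipy, OpenCV 4.12 (cv2) and the standard library are available. Lean on these libraries where they do the work, as an engineer would, in place of code of your own. Each camera call takes 0.05 s, during which the arm holds its last target. There are 200 camera calls.

## Working session

There is one attempt and no reset: what is moved stays moved. The work goes in short steps, Python scripts to look and compute and a tool call to move; the robot and the scene stay as the last step left them, time stands still between calls to the robot, and variables do not carry over. Pictures are saved under pics/ and viewed, at most 10 in all, crops included, and the job is handed in when it is done.

Besides the shell and the picture viewer there is one more tool, called after "Request:" as name(argument=value, ...) on one line, values as JSON. apply_moves: Moves the arm, as the interface text tells. Its arguments: {"type":"object","properties":{"moves":{"type":"array","items":{"type":"number"}},"claw":{"type":"number"},"newtons":{"type":"number"}},"required":["moves"]}

```bash
mkdir -p pics; cat > h.py <<'E'
import numpy as np, cv2
from workcell import status, vision, job
def cam(n):
    d=vision.read_camera(n); return d["image"],np.array(d["camera_matrix"]),np.array(d["camera_from_world"])
def ray(px,K,T,z):
    R,t=T[:3,:3],T[:3,3]; c=-R.T@t
    d=R.T@np.linalg.solve(K,np.array([px[0],px[1],1.0])); return c+d*(z-c[2])/d[2]
def proj(p,K,T):
    q=K@(T[:3,:3]@np.array(p)+T[:3,3]); return q[:2]/q[2]
E
python3 - <<'E'
from h import *
for n in("top","side"):
    im,K,T=cam(n); cv2.imwrite(f"pics/{n}0.png",im); np.savez(n+"0.npz",im=im,K=K,T=T)
    print(n,K.round(1).tolist(),(-T[:3,:3].T@T[:3,3]).round(3),T[:3,:3].round(3).tolist())
print(status.get_state())
E
```

```text
top [[522.4, 0.0, 282.4], [0.0, 522.4, 209.0], [0.0, 0.0, 1.0]] [ 0.38  -0.038  1.233] [[-0.025, -1.0, -0.001], [-0.999, 0.025, -0.048], [0.048, -0.001, -0.999]]
side [[463.0, 0.0, 281.4], [0.0, 463.0, 209.5], [0.0, 0.0, 1.0]] [-0.581 -0.224  0.519] [[0.184, -0.983, 0.024], [-0.363, -0.091, -0.927], [0.913, 0.162, -0.374]]
{'clock': 0.1, 'joint_pos': array([-1.29060092e+00,  3.13973208e-01,  4.50821681e-02,  1.30359561e+00,
        9.05645464e-06,  1.43119296e+00]), 'qvel': array([-0.00021828, -0.00054023,  0.00044436,  0.00039828, -0.00087762,
        0.00052761]), 'tau': array([ 5.00364607e-03, -4.81722522e+01,  2.99245852e+01,  1.26974474e-02,
       -3.48944020e-07, -4.39057558e-06]), 'tcp_pos': array([ 0.23422432, -0.52464546,  0.23846651]), 'orientation': array([-8.43394643e-04,  9.78051535e-01,  2.08361418e-01, -5.48456972e-05]), 'wrist_force': array([-0.16484432, -0.45262001, -0.04420274]), 'ft_torque': array([-0.04833087, -0.00249833, -0.01168468]), 'grip_force': 0.0, 'finger_gap': 0.08523726792733033}
```

View pics/top0.png

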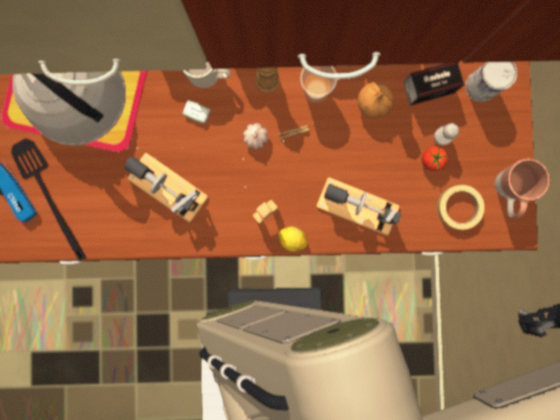

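View pics/side0.png

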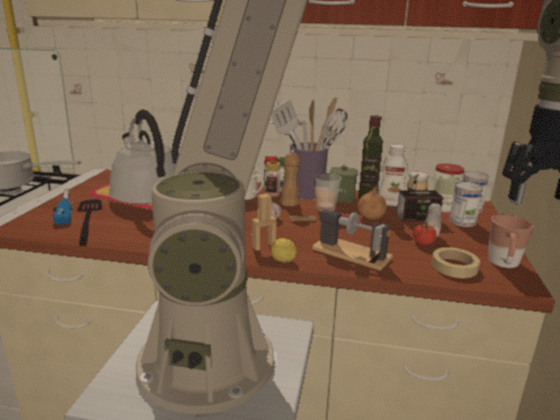

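Top shows hangers at about (165,187) and (358,207), and the fork at about (265,212). In the side view the right hanger is at (352,240), while the arm hides the left one. I'll zoom in on both hangers and the fork.

```bash
python3 - <<'E'
from h import *
t=np.load("top0.npz")["im"]; s=np.load("side0.npz")["im"]
r=lambda a,w,h:cv2.resize(a,(w,h),interpolation=cv2.INTER_CUBIC)
a=np.hstack([r(t[145:225,115:215],400,320),r(t[165:245,310:410],400,320)])
b=np.hstack([r(t[190:260,240:310],280,280),r(s[185:270,230:400],520,280)])
cv2.imwrite("pics/c1.png",np.vstack([a,b]))
E
```

```text
(no output)
```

View pics/c1.png

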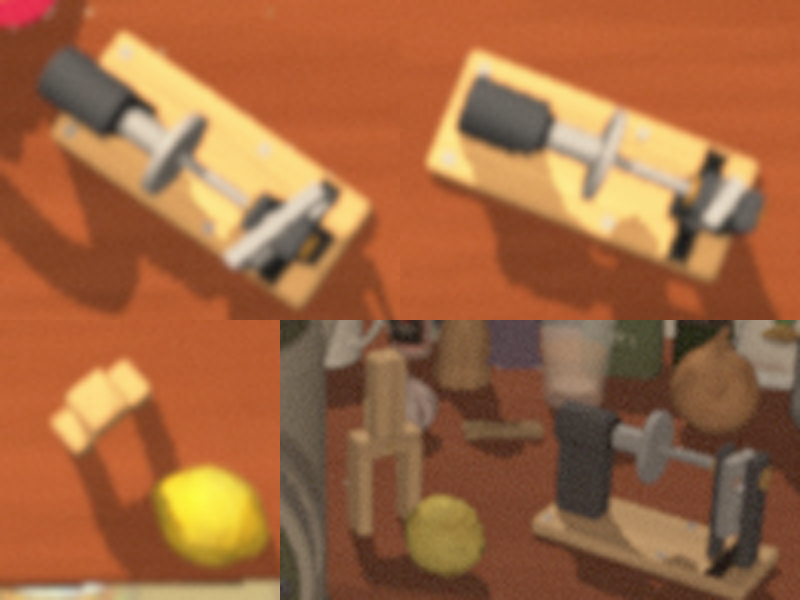

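The crop shows the left hanger carries the wide opener (its top edge is about 28 px ≈ 61 mm long) and the right one the slim key. The fork's yoke runs from about (255,216) to (274,205) in the top view. Next I measure their positions.

```bash
python3 - <<'E'
from h import *
d=np.load("top0.npz");K,T=d["K"],d["T"]
def P(px,o,z): return ray((px[0]/4+o[0]-.375,px[1]/4+o[1]-.375),K,T,z)
L=(115,145)
c=[P(p,L,.012) for p in[(122,30),(372,207),(300,305),(52,130)]]
print("base",np.round(c,4)); print([round(np.linalg.norm(c[i]-c[i-1]),3) for i in range(4)])
o=np.mean(c,0); e=(c[0]+c[3]-c[1]-c[2]);e/=np.linalg.norm(e); print("ctr",o,"ydir",e,np.degrees(np.arctan2(e[1],e[0])))
print("bar pts", [P(p,L,.08).round(4) for p in[(190,162),(242,203)]])
print("collar",P((200,118),L,.09),P((150,190),L,.09))
hp=o+e*.001; print("collar face pred",hp, "px",(proj([hp[0],hp[1],.08],K,T)-L)*4)
F=(240,190-80)
for n in("top0","side0"):
  pass
# right hanger
R=(310-100,165)
c=[P(p,R,.012) for p in[(478,48),(757,160),(717,283),(427,163)]];o2=np.mean(c,0);print("key hanger",o2)
y=[P(p,F,.076) for p in[(50,420),(80,453),(150,387),(122,358)]]
print("yoke",np.round(y,4),np.mean(y,0))
a=(y[2]+y[3]-y[0]-y[1]);print("fork y dir",np.degrees(np.arctan2(a[1],a[0])),np.linalg.norm(a)/2)
print("handle",P((98,392),F,.136))
# lemon
print("lemon",P((210,520),F,.03))
s=np.load("side0.npz");Ks,Ts=s["K"],s["T"]
S=lambda p:(p[0]/520*170+230-280/520*170,(p[1]-320)/280*85+185)
for p in[(362,530),(410,515)]: print("prong foot",ray(S(p),Ks,Ts,0))
E
```

```text
base [[0.5803 0.281  0.012 ]
 [0.4723 0.1359 0.012 ]
 [0.4159 0.179  0.012 ]
 [0.5223 0.3228 0.012 ]]
[np.float64(0.072), np.float64(0.181), np.float64(0.071), np.float64(0.179)]
ctr [0.49772227 0.22964225 0.012     ] ydir [0.59602086 0.80296895 0.        ] 53.41455863754966
bar pts [array([0.4946, 0.2265, 0.08  ]), array([0.4712, 0.198 , 0.08  ])]
collar [0.51776473 0.2183595  0.09      ] [0.47878577 0.24635933 0.09      ]
collar face pred [0.49831829 0.23044522 0.012     ] px [181.26619932 154.06620997]
key hanger [ 0.44204885 -0.21632737  0.012     ]
yoke [[ 0.4244  0.0289  0.076 ]
 [ 0.4057  0.0127  0.076 ]
 [ 0.4413 -0.027   0.076 ]
 [ 0.4578 -0.0118  0.076 ]] [0.43228889 0.00068964 0.076     ]
fork y dir -49.34745789587907 0.05296982151145427
handle [ 4.36148899e-01 -1.34656732e-04  1.36000000e-01]
lemon [ 0.36633625 -0.05912549  0.03      ]
prong foot [0.41872752 0.01317501 0.        ]
prong foot [ 0.4525967  -0.01946913  0.        ]
```

Request:
apply_moves(moves=[8,20.96,0,0,0,1.86,8,20.96,0,0,0,1.86,8,20.96,0,0,0,1.86,8,20.96,0,0,0,1.86,8,20.96,0,0,0,1.86,8,20.96,0,0,0,1.86,8,20.96,0,0,0,1.86,8,20.96,0,0,0,1.86,8,20.96,0,0,0,1.86,8,20.96,0,0,0,1.86,8,20.96,0,0,0,1.86,8,20.96,0,0,0,1.86,8,20.96,0,0,0,1.86,8,20.96,0,0,0,1.86,8,20.96,0,0,0,1.86,8,20.96,0,0,0,1.86,8,20.96,0,0,0,1.86,8,20.96,0,0,0,1.86,8,20.96,0,0,0,1.86,8,20.96,0,0,0,1.86], claw=100)

```text
clock: 1.77
tcp_pos: [0.4342, -0.0018, 0.2393]
orientation: [-0.0, 0.419, 0.908, 0.0]
wrist_force: [0.9, 0.4, -0.6]
finger_gap: 0.085
grip_force: 0.0
```

```bash
python3 - <<'E'
from h import *
s=status.get_state(); print({k:np.round(s[k],3) for k in("clock","joint_pos","tcp_pos","orientation")})
im,K,T=cam("side"); im2,K2,T2=cam("top"); np.savez("side1.npz",im=im,K=K,T=T)
cv2.imwrite("pics/s1.png",np.hstack([cv2.resize(im[120:300,20:310],(580,360)),cv2.resize(im2[150:270,220:310],(200,267))[:267] if 0 else np.vstack([cv2.resize(im2[150:270,230:310],(220,330)),np.zeros((30,220,3),np.uint8)])]))
E
```

```text
{'clock': np.float64(1.767), 'joint_pos': array([-0.19 ,  0.041, -0.287,  1.243,  0.   ,  0.675]), 'tcp_pos': array([ 0.434, -0.002,  0.239]), 'orientation': array([-0.   ,  0.419,  0.908,  0.   ])}
```

View pics/s1.png

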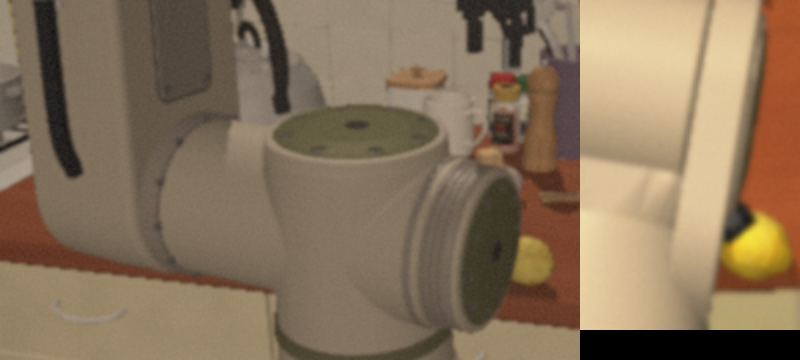

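The arm hides the fork in both views; only a bit of handle shows, at about (490,155) in the crop. The two earlier fixes agree, so I descend and grip.

Request:
apply_moves(moves=[0,0,-1.4,0,0,0,0,0,-2.8,0,0,0,0,0,-4,0,0,0,0,0,-5,0,0,0,0,0,-5.6,0,0,0,0,0,-5.6,0,0,0,0,0,-5.6,0,0,0])

```text
clock: 2.45
tcp_pos: [0.4337, -0.0013, 0.099]
orientation: [-0.001, 0.418, 0.908, -0.0]
wrist_force: [0.0, 0.1, 0.3]
finger_gap: 0.085
grip_force: 0.0
```

Request:
apply_moves(moves=[0,0,0,0,0,0,0,0,0,0,0,0,0,0,0,0,0,0,0,0,0,0,0,0,0,0,0,0,0,0,0,0,0,0,0,0,0,0,0,0,0,0,0,0,0,0,0,0,0,0,0,0,0,0,0,0,0,0,0,0], claw=0, newtons=50)

```text
clock: 3.28
tcp_pos: [0.4349, -0.0012, 0.1]
orientation: [0.001, 0.418, 0.909, 0.0]
wrist_force: [-0.6, -0.3, 5.6]
finger_gap: 0.0254
grip_force: 52.7
```

Request:
apply_moves(moves=[0,0,1,0,0,0,0,0,2.2,0,0,0,0,0,3.6,0,0,0,0,0,5.2,0,0,0,0.3,1.4,5.4,0,0,0.05,0.65,2.8,5.4,0,0,0.1,0.98,4.2,5.4,0,0,0.15,1.3,5.6,5.4,0,0,0.2,1.63,7,5.4,0,0,0.225,1.96,8,5.4,0,0,0.225,1.96,8.44,5.4,0,0,0.225,1.96,8.44,5.4,0,0,0.225,1.96,8.44,5.4,0,0,0.225,1.96,8.44,5.4,0,0,0.225])

```text
clock: 4.45
tcp_pos: [0.4828, 0.209, 0.234]
orientation: [-0.0, 0.313, 0.95, -0.0]
wrist_force: [-0.6, -0.0, -1.0]
finger_gap: 0.0253
grip_force: 52.1
```

```bash
python3 - <<'E'
from h import *
s=status.get_state(); print({k:np.round(s[k],3) for k in("clock","joint_pos","tcp_pos","orientation","wrist_force")})
im,K,T=cam("side"); im2,K2,T2=cam("top"); np.savez("side2.npz",im=im,K=K,T=T); np.savez("top2.npz",im=im2,K=K2,T=T2)
cv2.imwrite("pics/s2.png",np.hstack([cv2.resize(im[60:300,60:290],(400,417)),cv2.resize(im2[110:235,100:220],(400,417))]))
E
```

```text
{'clock': np.float64(4.45), 'joint_pos': array([ 0.256,  0.221, -0.09 ,  1.261, -0.   ,  0.893]), 'tcp_pos': array([0.483, 0.209, 0.234]), 'orientation': array([-0.   ,  0.313,  0.95 , -0.   ]), 'wrist_force': array([-0.552, -0.007, -1.02 ])}
```

View pics/s2.png

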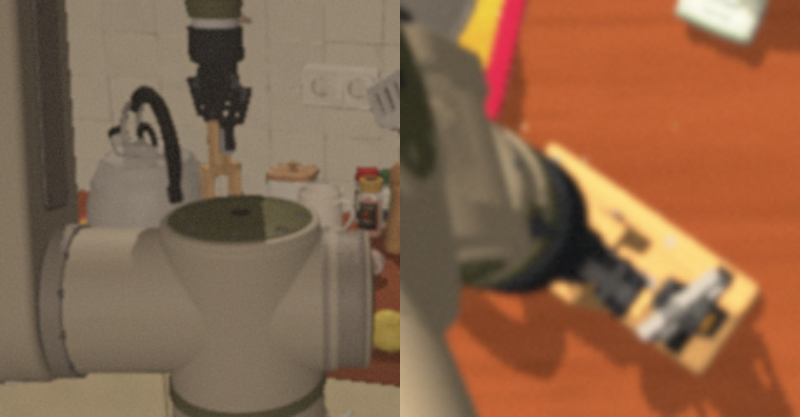

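The fork hangs upright in the gripper (side view about x 201–242 in the crop) and sits above the opener's hanger. I check its lateral offset by projecting where it should be.

```bash
python3 - <<'E'
from h import *
d=np.load("side2.npz");K,T=d["K"],d["T"]
c=np.array([.4828,.209,.134]); a=np.radians(53.4); x=np.array([np.cos(a),np.sin(a),0]); y=np.array([-x[1],x[0],0])
for dx in(-.012,.012):
  for dy in(-.028,.028):
    for z in(.076,.060): 
      p=proj(c+dx*x+dy*y+[0,0,z],K,T); print(dx,dy,z,((p-[60,60])*[400/230,417/240]).round(0))
for dx in(-.013,.013):
  for dy in(-.013,.013):print("handle",((proj(c+dx*x+dy*y+[0,0,.08],K,T)-60)*1.739).round(0))
E
```

```text
-0.012 -0.028 0.076 [242. 162.]
-0.012 -0.028 0.06 [242. 173.]
-0.012 0.028 0.076 [208. 168.]
-0.012 0.028 0.06 [209. 179.]
0.012 -0.028 0.076 [233. 159.]
0.012 -0.028 0.06 [233. 169.]
0.012 0.028 0.076 [199. 165.]
0.012 0.028 0.06 [200. 176.]
handle [233. 161.]
handle [217. 164.]
handle [223. 158.]
handle [208. 160.]
```

Prediction and observation agree, so I lower it astride the bar.

Request:
apply_moves(moves=[0,0,-0.7,0,0,0,0,0,-1.4,0,0,0,0,0,-2,0,0,0,0,0,-2.6,0,0,0,0,0,-3.2,0,0,0,0,0,-3.7,0,0,0,0,0,-4.04,0,0,0,0,0,-4.04,0,0,0,0,0,-4.04,0,0,0])

```text
clock: 5.3
tcp_pos: [0.4832, 0.2092, 0.1334]
orientation: [-0.0, 0.314, 0.95, -0.0]
wrist_force: [-0.5, 0.8, -0.1]
finger_gap: 0.025
grip_force: 52.1
```

```bash
python3 - <<'E'
from h import *
im2,K2,T2=cam("top"); np.savez("top3.npz",im=im2,K=K2,T=T2)
cv2.imwrite("pics/s3.png",cv2.resize(im2[130:230,110:220],(660,600),interpolation=cv2.INTER_CUBIC))
E
```

```text
(no output)
```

View pics/s3.png

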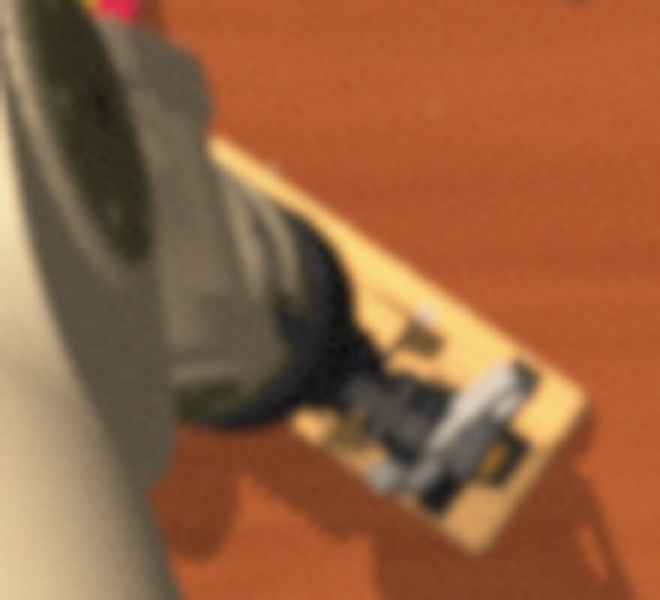

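No contact yet: the fork is astride the bar, with the opener still hanging at about (455,425) in the crop. Now I push along the bar.

Request:
apply_moves(moves=[0.12,0.16,0,0,0,0,0.24,0.32,0,0,0,0,0.36,0.48,0,0,0,0,0.48,0.64,0,0,0,0,0.58,0.78,0,0,0,0,0.58,0.78,0,0,0,0])

```text
clock: 5.85
tcp_pos: [0.4983, 0.23, 0.1334]
orientation: [0.0, 0.313, 0.95, -0.0]
wrist_force: [-0.2, -1.8, 0.5]
finger_gap: 0.0253
grip_force: 52.2
```

Request:
apply_moves(moves=[0.1,0.13,0,0,0,0,0.2,0.26,0,0,0,0,0.3,0.4,0,0,0,0,0.38,0.51,0,0,0,0,0.38,0.51,0,0,0,0,0.38,0.51,0,0,0,0,0.38,0.51,0,0,0,0,0.38,0.51,0,0,0,0])

```text
clock: 6.52
tcp_pos: [0.5071, 0.242, 0.1332]
orientation: [-0.0, 0.313, 0.95, -0.0]
wrist_force: [-1.8, -3.1, -0.7]
finger_gap: 0.0258
grip_force: 52.0
```

```bash
python3 - <<'E'
from h import *
im2,K2,T2=cam("top"); np.savez("top4.npz",im=im2,K=K2,T=T2)
cv2.imwrite("pics/s4.png",cv2.resize(im2[130:230,110:220],(660,600),interpolation=cv2.INTER_CUBIC))
s=status.get_state();print(s["wrist_force"],s["ft_torque"])
E
```

```text
[-2.19684295 -1.99785034 -1.08899983] [-0.65324003  0.5020511   0.06653315]
```

View pics/s4.png

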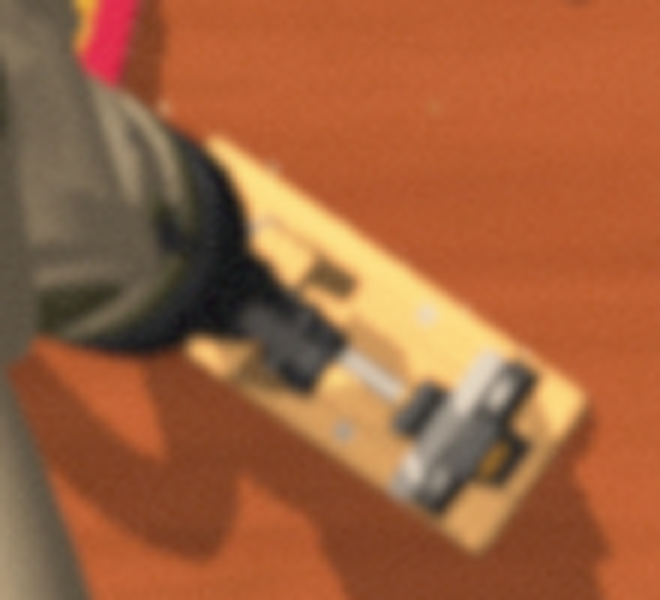

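The force is about 3 N, in line with 25 mm or so of travel, and the opener (about (450,425) in the crop) looks lower. I push 3 mm more to be safe, then return and lift.

Request:
apply_moves(moves=[0.04,0.05,0,0,0,0,0.07,0.1,0,0,0,0,0.07,0.1,0,0,0,0,0.07,0.1,0,0,0,0,0.07,0.1,0,0,0,0,0.07,0.1,0,0,0,0])

```text
clock: 7.07
tcp_pos: [0.509, 0.2446, 0.1332]
orientation: [-0.0, 0.313, 0.95, -0.0]
wrist_force: [-2.6, -3.1, -2.2]
finger_gap: 0.0255
grip_force: 51.8
```

Request:
apply_moves(moves=[-0.1,-0.14,0,0,0,0,-0.2,-0.28,0,0,0,0,-0.3,-0.42,0,0,0,0,-0.4,-0.56,0,0,0,0,-0.5,-0.7,0,0,0,0,-0.6,-0.84,0,0,0,0,-0.7,-0.98,0,0,0,0,-0.8,-1.12,0,0,0,0,-0.9,-1.24,0,0,0,0,-1,-1.36,0,0,0,0,-1,-1.36,0,0,0,0,-1,-1.36,0,0,0,0])

```text
clock: 8.07
tcp_pos: [0.4844, 0.2106, 0.1336]
orientation: [0.0, 0.313, 0.95, 0.0]
wrist_force: [-0.3, -0.2, -1.3]
finger_gap: 0.0258
grip_force: 52.1
```

Request:
apply_moves(moves=[0,0,0.6,0,0,0,0,0,1.4,0,0,0,0,0,2.4,0,0,0,0,0,3.4,0,0,0,0,0,4.2,0,0,0,0,-1.4,4.2,0,0,0,0,-2.8,4.2,0,0,0,0,-4.2,4.2,0,0,0,0,-5.6,4.2,0,0,0,0,-7,4.2,0,0,0,0,-8,4.2,0,0,0,0,-8,4.2,0,0,0,0,-8,4.2,0,0,0])

```text
clock: 9.15
tcp_pos: [0.4844, 0.0096, 0.2384]
orientation: [0.0, 0.314, 0.949, 0.0]
wrist_force: [0.7, 0.3, -1.4]
finger_gap: 0.0257
grip_force: 52.1
```

```bash
python3 - <<'E'
from h import *
im2,K2,T2=cam("top"); np.savez("top5.npz",im=im2,K=K2,T=T2)
im,K,T=cam("side"); 
o=np.load("top0.npz")["im"]
f=lambda a:cv2.resize(a[145:225,115:215],(400,320),interpolation=cv2.INTER_CUBIC)
b=cv2.resize(im[100:290,60:320],(380,278)); b=np.hstack([b,cv2.resize(im2[120:260,180:390],(420,278))])
cv2.imwrite("pics/s5.png",np.vstack([np.hstack([f(o),f(im2)]),b]))
E
```

```text
(no output)
```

View pics/s5.png

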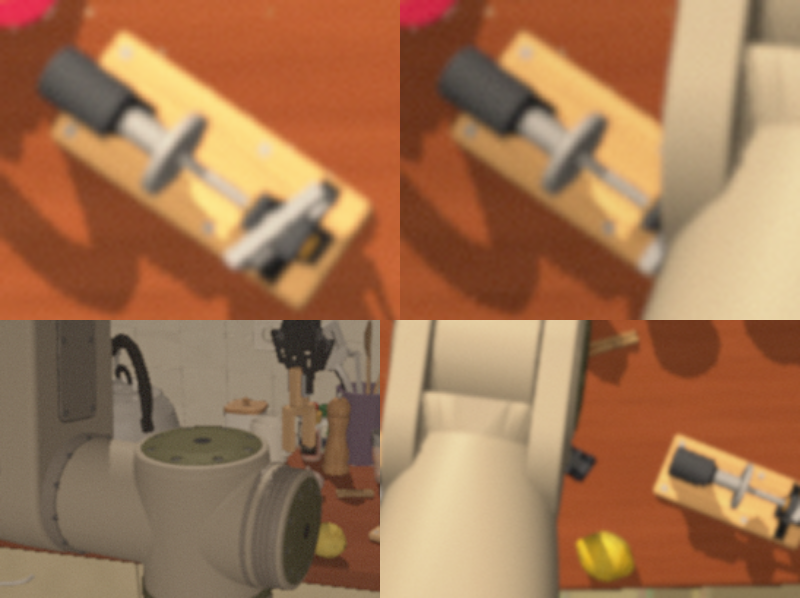

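The bar is home (collar in the same place) and the opener's lower-left tip moved from (236,258) to (250,258), as it should if it has dropped. The spot under the fork is open, so I lower it there.

Request:
apply_moves(moves=[0,0,-1,0,0,0,0,0,-2,0,0,0,0,0,-3,0,0,0,0,0,-4,0,0,0,0,0,-4.8,0,0,0,0,0,-5.2,0,0,0,0,0,-5.4,0,0,0,0,0,-5.5,0,0,0,0,0,-5.5,0,0,0,0,0,-5.5,0,0,0])

```text
clock: 10.08
tcp_pos: [0.4851, 0.0108, 0.1019]
orientation: [0.001, 0.313, 0.95, 0.0]
wrist_force: [-0.2, -0.5, -0.0]
finger_gap: 0.0254
grip_force: 52.1
```

Request:
apply_moves(moves=[0,0,-0.02,0,0,0,0,0,-0.05,0,0,0,0,0,-0.05,0,0,0,0,0,-0.05,0,0,0])

```text
clock: 10.42
tcp_pos: [0.4845, 0.0105, 0.1]
orientation: [0.0, 0.313, 0.95, 0.0]
wrist_force: [0.4, -0.6, 0.5]
finger_gap: 0.0253
grip_force: 52.4
```

Request:
apply_moves(moves=[0,0,-0.02,0,0,0,0,0,-0.02,0,0,0,0,0,-0.02,0,0,0,0,0,-0.02,0,0,0,0,0,-0.02,0,0,0,0,0,-0.02,0,0,0,0,0,-0.02,0,0,0,0,0,-0.02,0,0,0,0,0,-0.02,0,0,0,0,0,-0.02,0,0,0], claw=90)

```text
clock: 11.25
tcp_pos: [0.4841, 0.0107, 0.099]
orientation: [-0.0, 0.313, 0.95, 0.0]
wrist_force: [-0.5, 0.9, -0.5]
finger_gap: 0.0768
grip_force: 0.0
```

Request:
apply_moves(moves=[0,0,0.5,0,0,0,0,0,1.2,0,0,0,0,0,2.2,0,0,0,0,0,3.4,0,0,0,0,0,4.6,0,0,0,0,0,5.6,0,0,0,-1,-1.3,5.6,0,0,0,-2,-2.6,5.6,0,0,0,-2.4,-4,5.6,0,0,0,-2.4,-5.4,5.6,0,0,0,-2.4,-6.8,5.6,0,0,0,-2.6,-8.2,5.6,0,0,0,-2.8,-9.6,5.6,0,0,0,-3,-11,5.6,0,0,0,-3.2,-12.4,5.6,0,0,0,-3.4,-13.8,5.6,0,0,0,-3.6,-15.2,5.6,0,0,0,-3.6,-15.2,5.6,0,0,0,-3.6,-15.2,5.6,0,0,0])

```text
clock: 12.83
tcp_pos: [0.3935, -0.371, 0.2384]
orientation: [-0.0, 0.315, 0.949, 0.0]
wrist_force: [0.9, 0.2, -1.0]
finger_gap: 0.077
grip_force: 0.0
```

```bash
python3 - <<'E'
from h import *
im2,K2,T2=cam("top"); im,K,T=cam("side")
f=lambda a:cv2.resize(a[145:225,115:215],(400,320),interpolation=cv2.INTER_CUBIC)
b=np.hstack([cv2.resize(im[100:290,60:400],(400,224)),cv2.resize(im2[120:260,150:400],(400,224))])
cv2.imwrite("pics/s6.png",np.vstack([np.hstack([f(np.load("top0.npz")["im"]),f(im2)]),b]))
E
```

```text
(no output)
```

View pics/s6.png

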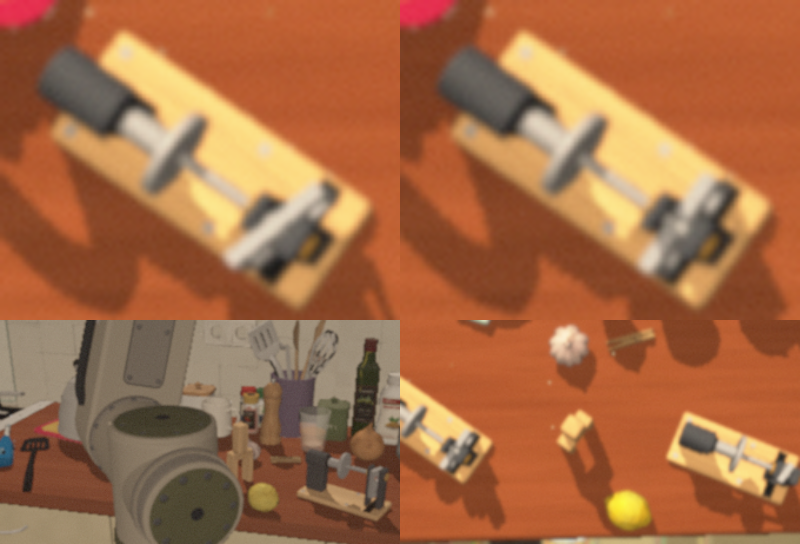

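The opener has dropped and sits low between the lugs, at about (690,225) in the crop, with the bar visible above it. The collar is home, the fork stands upright at about (575,430) in the open, and the key still hangs.

```bash
python3 -c "
from workcell import job; print(job.hand_in())"
```

```text
the job is handed in; nothing more can be done
None
```

I handed the job in at about 13 s. The last pictures show the opener dropped between its hanger's lugs, the bar sprung home, the fork standing upright and released on the open worktop, and the slim key still hanging; the hand-in call gave no verdict.

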